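# Start a firing on the test kiln's control boxes

## Task

Start the firing with the fingertips alone: tip the large rocker to on by pushing its raised end fully down, then push the middle one of the three square keys fully down so that it stays in, and last press the round start button fully down, keep it down for a good second and let it come up again. Keep to that order, leave the two outer keys alone, and do not pick up or shift the control boxes or any of the things standing about.

Things in the scene. Friction and masses are not known exactly. Their poses are not given: they have to be found in the camera images.
- switch_box: loose grey box 110 x 80 x 45 mm, 0.9 kg, standing on the table, with one large white rocker on top. Origin: centre of the underside; x along the 110 mm side, z up. It may be turned any way round.
- rocker (a joint): the rocker, a straight white bar 64 mm long (along the box's x), 32 mm wide, 12 mm thick, that seesaws about an axis 57 mm above the box's underside, across its middle. Joint 0 = off: its end towards the box's +x stands up (slope 0.22 rad); 0.44 rad = on: that end is fully down. Starts at 0 to 0.06. Needs about 0.05 N m (2 to 4 N near the end), and stays where it is left.
- rocker_raised_end (a point): point on the top face of the rocker, 20 mm from its middle towards the end that stands up; moves with the rocker: about 67 mm above the table when off, and 59 mm when fully on (about 8 mm lower). The pressed end always stays at least 11 mm clear above the box.
- key_box: loose grey box 80 x 130 x 45 mm, 0.9 kg, standing on the table, with three square keys in a row on top. Origin: centre of the underside; y along the 130 mm side and the row of keys, z up.
- key_mid (a joint): the middle key: a white 20 mm square push key whose top stands 12 mm above the key box; it starts up. Joint 0 = up, 0.006 m = fully down (top then 6 mm above the box). Needs about 3 N, and stays wherever it is pushed (no spring, no way of pulling it back).
- key_mid_top (a point): centre of the top face of the middle key; moves with it; its z axis is up. Keys stand in one row along the key box's y axis, 42 mm centre to centre (22 mm clear between keys).
- key_a (a joint): the outer key: a white 20 mm square push key whose top stands 12 mm above the key box; it starts up. Joint 0 = up, 0.006 m = fully down (top then 6 mm above the box). Needs about 3 N, and stays wherever it is pushed (no spring, no way of pulling it back). At the box's +y end of the row.
- key_a_top (a point): centre of the top face of the +y outer key; moves with it; its z axis is up. Keys stand in one row along the key box's y axis, 42 mm centre to centre (22 mm clear between keys).
- key_c (a joint): the outer key: a white 20 mm square push key whose top stands 12 mm above the key box; it starts up. Joint 0 = up, 0.006 m = fully down (top then 6 mm above the box). Needs about 3 N, and stays wherever it is pushed (no spring, no way of pulling it back). At the box's -y end of the row.
- key_c_top (a point): centre of the top face of the -y outer key; moves with it; its z axis is up. Keys stand in one row along the key box's y axis, 42 mm centre to centre (22 mm clear between keys).
- start_box: loose grey box 90 x 90 x 45 mm, 0.9 kg, standing on the table, with one white round mushroom button on top. Origin: centre of the underside; z up.
- start (a joint): the start button, a white mushroom head 44 mm across whose top stands 19 mm above the box. Joint 0 = up, 0.006 m = fully down. Sprung: 2 N to begin to move, 4.5 N fully down; comes back up by itself.
- start_top (a point): centre of the top of the start button; moves with it; z up.
- pebble_tile: bystander, loose: leather-hard brown clay tile with pebble bumps, 100 x 75 x 15 mm. Origin: centre of the underside.
- stamp: bystander, loose: small wooden clay stamp standing upright, 32 mm across, 58 mm tall. Origin: centre of the underside.
- glaze_pot: bystander, loose: small clear glaze sample pot with a white cap, 36 mm across, 50 mm tall. Origin: centre of the underside.
- pinch_pot: bystander, loose: brown clay pinch pot, 84 mm across, 50 mm tall. Origin: centre of the underside.
- tub: bystander, loose: white plastic bowl, 130 mm across, 65 mm tall. Origin: centre of the underside.
- thickness_strip: bystander, loose: flat wooden strip, 170 x 45 x 10 mm. Origin: centre of the underside.
- spatula: bystander, loose: spatula lying flat, handle towards its -x.
There are look-alikes about, which are no part of the job. Leave any green or yellow look-alike of the key_box alone.

How it is judged:
By the outcome, as a careful person would: the job done as asked, in the order asked, and still so for the second after the job is handed in, with the robot touching nothing.
It also fails if it takes over 51 s, if anything falls off the work surface, if the arm or the gripper's body presses on something with over 40 N, if the wrist force passes 120 N, or if a joint passes its speed limit or range.

## Robot

A 6-joint arm with a two-finger parallel gripper is mounted at the origin on the work surface. World frame = base frame: x ahead of the robot, y to its left, z up, the work surface at z = 0. Lengths are in m, angles in rad, forces in N, time in s.
With the tool pointing down it reaches from about 0.375 to 0.9 m from the base axis. Payload 3.1 kg.
Tool frame: the origin (TCP) lies midway between the tips of the shut fingers; the grasp point (between the pads) lies 19 mm behind it; z points along the fingers, y is the line along which they close (so a half turn about z gives the same grasp; the last joint's range is limited). The gripper opens to 87 mm and grips with 3 to 60 N. Pads are 19 mm wide; open, the fingers measure 117 mm over their backs; the gripper's body (75 mm by 190 mm) begins 51 mm behind the grasp point.
Start: joints at [1.083, 0.527, 1.433, -0, 1.181, -0.178], TCP at [0.191, 0.595, 0.188] pointing down, gripper open.
Joint ranges: [-3.08, 3.08], [-0.75, 2.2], [0.22, 2.44], [-1.43, 4.57], [0, 2.65], [-2.85, 2.85]. Speed limits (rad/s): [2.79, 2.79, 3.14, 3.14, 3.14, 3.14].

## Interface

Orientations are given as a unit quaternion [x, y, z, w].
In Python, from rig import get_obs, cams, job gives the robot as it stands.
- The arm moves only by the tool servo_tool, never from a script. Its argument "moves" is text: rows parted by semicolons, each of 5 numbers parted by spaces: the shift along the tool's x, y, z in m, then the turn about the tool's z in degrees, then the finger opening in m, from 0 to 0.087. In form: dx dy dz spin claw; .... A call has 1 to 10 rows; each row is the pose to reach, as a shift and turn from the pose commanded when the call began, along the tool's axes at that moment; what a row does not reach only later rows make up. A row lasts 1/12 s, in which the tool goes at most 41.7 mm and 7.16 degrees, less where a joint would pass 70% of its speed; a pose out of reach is approached as far as the arm can. A call with a gripper value outside its range is refused whole. The fingers move at their own pace and stop on an object; "grip_force" is the grip in N (left out, the last holds). Time passes only in rows, so rows that repeat a pose let the fingers close. It gives the time, the measured TCP pose, the force, the opening and the grip force at its end, in the units of the state.
- get_obs(): the state, without advancing time (a new reading comes with each control period).
- cams.camera(name): name is "side" or "top" or "wrist"; returns the picture (480x640x3 uint8, blue, green, red); there is no depth.
- cams.camera_model(name): a dict with "fx", "fy", "cx", "cy" (pixels), "R" (3x3) and "t" (3): a world point X has camera coordinates R X + t. Camera axes: x right, y down, z forward; pixel columns grow to the right and rows downward; lengths in m; the calibration is good to about 2 mm. The wrist camera is an equidistant fisheye: a pixel r from the principal point sees the ray r / f radians off the axis. A picture is of the moment at which its call begins: read the wrist's pose just before it. camera_model takes no time and is no camera call; for the wrist camera it gives the pose at the moment of the call.
- job.hand_in(): hands the job in; it is judged then, once.
The state is a dict: "time": time; "q": joint angles; "joint_velocities": joint speeds; "joint_torque": joint torques, N m; "position": TCP position; "tool_rot": TCP orientation; "ft_force": force on the tool from outside, world axes, zero at the start; "moment": the same for the moment, N m; "grip_width": finger opening in m; "grip_force": force on a finger pad.
Only numpy, scipy, OpenCV 4.12 (cv2) and the standard library are available. Lean on these libraries where they do the work, as an engineer would, in place of code of your own. Each camera call takes 0.05 s, during which the arm holds its last target. There are 200 camera calls.

## Working session

There is one attempt and no reset: what is moved stays moved. The work goes in short steps, Python scripts to look and compute and a tool call to move; the robot and the scene stay as the last step left them, time stands still between calls to the robot, and variables do not carry over. Pictures are saved under pics/ and viewed, at most 11 in all, crops included, and the job is handed in when it is done.

Besides the shell and the picture viewer there is one more tool, called by a JSON object that holds its "op" and its "data". servo_tool: Moves the arm, as the interface text tells. Its arguments: {"type":"object","properties":{"moves":{"type":"string"},"grip_force":{"type":"number"}},"required":["moves"]}

```bash
mkdir -p pics; ls; python3 - <<'E'
from rig import get_obs,cams
import cv2,numpy as np
o=get_obs();print(o['time'],o['position'],o['tool_rot'],o['grip_width'])
for n in['top','side']:
    cv2.imwrite(f'pics/{n}1.png',cams.camera(n))
    m=cams.camera_model(n);print(n,m['fx'],m['cx'],m['cy'],np.round(m['R'],3).tolist(),np.round(m['t'],3))
E
```

```text
pics
0.0 [0.19011277 0.59452225 0.1874591 ] [ 1.54281943e-01  9.88026246e-01 -1.04283202e-03 -3.64014971e-04] 0.08715596537867641
top 616.866184049591 318.6099792296454 242.6762338977201 [[-0.01, -1.0, 0.015], [-0.996, 0.008, -0.088], [0.088, -0.016, -0.996]] [-0.022  0.472  1.54 ]
side 608.2868675427596 317.29358522943375 238.95327170451745 [[0.894, -0.447, 0.015], [-0.289, -0.604, -0.742], [0.341, 0.66, -0.67]] [-0.443  0.186  1.168]
```

View pics/top1.png

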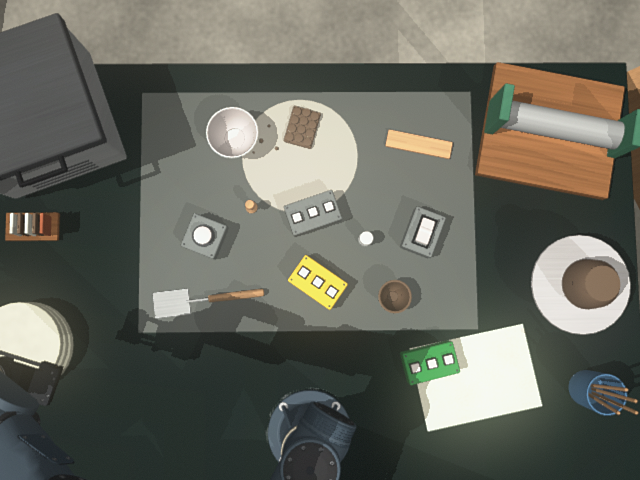

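View pics/side1.png

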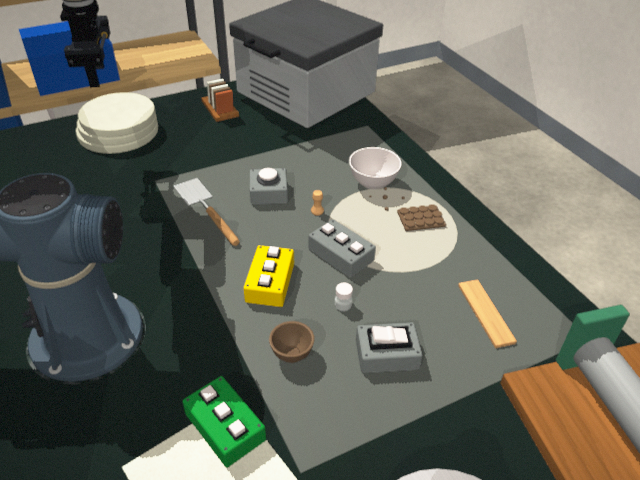

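Top view: key-box candidates are grey (313,212), yellow (318,282) and green (430,362), and I choose the grey one. The switch box is at (425,231) and the start box at (204,236). The white glaze-pot cap at (366,238) and the tub at (232,132) could pass for the button, but they aren't on boxes. Next come the positions and one close crop.

```bash
cat > h.py <<'E'
import numpy as np,cv2
from rig import get_obs,cams
def ray(m,u,v,fish=False):
    x=(u-m['cx'])/m['fx'];y=(v-m['cy'])/m['fy']
    if fish:
        r=np.hypot(x,y);s=np.sin(r)/max(r,1e-9);d=np.array([x*s,y*s,np.cos(r)])
    else: d=np.array([x,y,1.])
    R=np.array(m['R']);return -R.T@np.array(m['t']),R.T@d
def atz(m,u,v,z,fish=False):
    c,d=ray(m,u,v,fish);return c+d*(z-c[2])/d[2]
def blobs(im,box,th=190,amin=15):
    x0,y0,x1,y1=box;g=im[y0:y1,x0:x1].min(2)
    n,l,s,c=cv2.connectedComponentsWithStats((g>th).astype('u1'))
    return [(c[i]+[x0,y0],s[i,4],cv2.minAreaRect(np.argwhere(l==i)[:,::-1].astype('f4')+np.float32([x0,y0]))) for i in range(1,n) if s[i,4]>=amin]
E
python3 - <<'E'
from h import *
t=cv2.imread('pics/top1.png');s=cv2.imread('pics/side1.png');m=cams.camera_model('top')
for n,b,z in[('start',(180,210,230,262),.064),('keys',(285,192,342,235),.057),('rock',(402,205,447,256),.064)]:
    for c,a,r in blobs(t,b): print(n,c.round(1),a,np.round(r[1],1),round(r[2]),atz(m,*c,z).round(4), [atz(m,*p,z)[:2].round(3).tolist() for p in cv2.boxPoints(r)] if n=='rock' else '')
cr=lambda i,x,y,w,h:cv2.resize(i[y:y+h,x:x+w],(400,300),interpolation=cv2.INTER_CUBIC)
cv2.imwrite('pics/crop1.png',np.vstack([np.hstack([cr(t,394,201,64,48+0),cr(s,345,310,88,66)]),np.hstack([cr(t,275,185,76,57),cr(s,300,215,84,63)])]))
E
```

```text
start [201.9 234.7] 236 [17. 16.] 90 [0.4902 0.2614 0.064 ] 
keys [297.4 198.4] 54 [ 3.7 26. ] 71 [0.5797 0.0263 0.057 ] 
keys [314.9 193. ] 20 [ 2.2 10.4] 72 [ 0.5931 -0.0174  0.057 ] 
keys [328.3 205.9] 59 [7.6 7.6] 72 [ 0.5604 -0.0505  0.057 ] 
keys [312.3 211.3] 57 [7.3 7.3] 72 [ 0.547  -0.0105  0.057 ] 
keys [296.6 217. ] 57 [7.3 7.3] 72 [0.533  0.0286 0.057 ] 
rock [424.8 230.7] 298 [12.3 24. ] 18 [ 0.4957 -0.2881  0.064 ] [[0.472, -0.264], [0.529, -0.284], [0.519, -0.313], [0.463, -0.293]]
```

View pics/crop1.png

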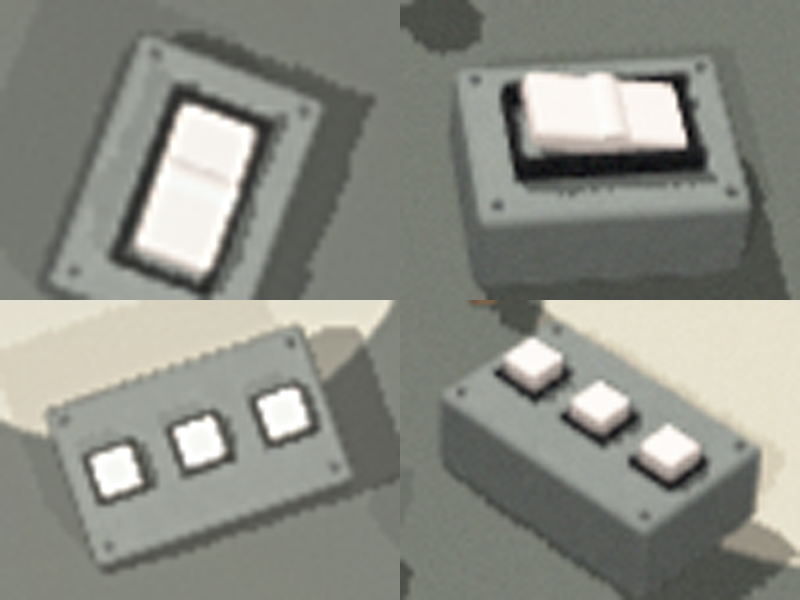

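The crop confirms the grey key box with three keys. In the side view the rocker's left end, which is the near end (world −x), seems raised. I'll check this by projecting both hypotheses into both views.

```bash
python3 - <<'E'
from h import *
from scipy.optimize import minimize
ims={n:cv2.imread(f'pics/{n}1.png') for n in('top','side')};ms={n:cams.camera_model(n) for n in ims}
box={'top':(402,205,447,256),'side':(362,315,420,352)}
mask={}
for n in ims:
    c,a,r=max(blobs(ims[n],box[n],150),key=lambda b:b[1]);x0,y0,x1,y1=box[n]
    k=np.zeros((480,640),'u1');k[y0:y1,x0:x1]=(ims[n][y0:y1,x0:x1].min(2)>150)*255;mask[n]=k;print(n,c,a)
def sil(n,P):
    m=ms[n];X=P@np.array(m['R']).T+m['t'];uv=X[:,:2]/X[:,2:]*[m['fx'],m['fy']]+[m['cx'],m['cy']]
    k=np.zeros((480,640),'u1');cv2.fillConvexPoly(k,cv2.convexHull(np.round(uv*16).astype('i4')),255,shift=4);return k
g=np.array([[a,b,c] for a in(-.032,.032) for b in(-.016,.016) for c in(-.006,.006)])
def cost(p,s):
    x,y,w=p;cs,sn=np.cos(s),np.sin(s)
    L=np.c_[g[:,0]*cs-g[:,2]*sn,g[:,1],g[:,0]*sn+g[:,2]*cs+.057]
    Q=np.c_[x+L[:,0]*np.cos(w)-L[:,1]*np.sin(w),y+L[:,0]*np.sin(w)+L[:,1]*np.cos(w),L[:,2]]
    return sum(cv2.absdiff(cv2.blur(sil(n,Q),(3,3)),cv2.blur(mask[n],(3,3))).sum()/255 for n in ims)
# +x dir along far end angle
for s in(-.22,-.19,0,.22):
    r=minimize(cost,[.4957,-.288,-.34],args=(s,),method='Nelder-Mead',options=dict(initial_simplex=[[.495,-.288,-.34],[.505,-.288,-.34],[.495,-.278,-.34],[.495,-.288,-.2]]))
    print(s,r.fun.round(1),r.x.round(4))
E
```

```text
top [424.71384615 230.92615385] 325
side [383.1037464  335.27521614] 694
-0.22 846.9 [ 0.4959 -0.2873 -0.3667]
-0.19 849.6 [ 0.4963 -0.2877 -0.3616]
0 863.4 [ 0.4994 -0.2879 -0.4116]
0.22 878.7 [ 0.4965 -0.2861 -0.5059]
```

```bash
python3 - <<'E'
from h import *
from scipy.optimize import minimize
ims={n:cv2.imread(f'pics/{n}1.png') for n in('top','side')};ms={n:cams.camera_model(n) for n in ims}
box={'top':(408,210,442,251),'side':(367,318,412,350)}
mask={}
for n in ims:
    x0,y0,x1,y1=box[n];k=np.zeros((480,640),'u1');k[y0:y1,x0:x1]=(ims[n][y0:y1,x0:x1].min(2)>165)*255
    c,l,s,_=cv2.connectedComponentsWithStats(k);i=1+s[1:,4].argmax();mask[n]=(l==i).astype('u1')*255;print(n,s[i])
def sil(n,P):
    m=ms[n];X=P@np.array(m['R']).T+m['t'];uv=X[:,:2]/X[:,2:]*[m['fx'],m['fy']]+[m['cx'],m['cy']]
    k=np.zeros((480,640),'u1');cv2.fillConvexPoly(k,cv2.convexHull(np.round(uv*16).astype('i4')),255,shift=4);return k
g=np.array([[a,b,c] for a in(-.032,.032) for b in(-.016,.016) for c in(-.006,.006)])
def cost(p,s):
    x,y,w=p;cs,sn=np.cos(s),np.sin(s)
    L=np.c_[g[:,0]*cs-g[:,2]*sn,g[:,1],g[:,0]*sn+g[:,2]*cs+.057]
    Q=np.c_[x+L[:,0]*np.cos(w)-L[:,1]*np.sin(w),y+L[:,0]*np.sin(w)+L[:,1]*np.cos(w),L[:,2]]
    return sum(cv2.absdiff(cv2.blur(sil(n,Q),(3,3)),cv2.blur(mask[n],(3,3))).sum()/255 for n in ims)
for s in(-.22,-.19,0,.22):
    r=minimize(cost,[.4957,-.288,-.34],args=(s,),method='Nelder-Mead',options=dict(initial_simplex=[[.495,-.288,-.34],[.505,-.288,-.34],[.495,-.278,-.34],[.495,-.288,-.2]]))
    print(s,r.fun.round(1),r.x.round(4))
E
```

```text
top [416 218  19  27 318]
side [372 326  36  16 498]
-0.22 242.3 [ 0.4978 -0.288  -0.2921]
-0.19 252.0 [ 0.4954 -0.2878 -0.36  ]
0 279.0 [ 0.496  -0.2882 -0.3975]
0.22 290.0 [ 0.4952 -0.2861 -0.4462]
```

Near end is raised (slope −0.22 fits best), with the rocker centre at about (0.496, −0.288). The tool's x axis already runs along the rocker. Next I'll work out the shifts.

```bash
cat >> h.py <<'E'
from scipy.spatial.transform import Rotation as Ro
def shift(to,frm=None):
    o=get_obs();R=Ro.from_quat(o['tool_rot']).as_matrix()
    return (R.T@(np.array(to)-(o['position'] if frm is None else frm))).round(4).tolist()
E
python3 -c "
from h import *
a=[.49,.261,.15];b=[.473,-.280,.15]
print(shift(a),shift(b,a))"
```

```text
[-0.3873, -0.2262, 0.0379] [-0.1487, -0.5204, 0.0009]
```

{"op": "servo_tool", "data": {"moves": "-0.387 -0.226 0.038 0 0;-0.387 -0.226 0.038 0 0;-0.387 -0.226 0.038 0 0;-0.387 -0.226 0.038 0 0;-0.387 -0.226 0.038 0 0;-0.387 -0.226 0.038 0 0;-0.387 -0.226 0.038 0 0;-0.387 -0.226 0.038 0 0;-0.387 -0.226 0.038 0 0;-0.387 -0.226 0.038 0 0", "grip_force": 10}}

```text
time: 0.93
position: [0.4689, 0.2847, 0.1528]
tool_rot: [0.154, 0.988, -0.0, -0.0]
ft_force: [-0.1, -0.1, 0.2]
grip_width: 0.0285
grip_force: 0.0
```

```bash
python3 -c "
from h import *
o=get_obs();print(o['time'],o['position'],o['tool_rot'],o['grip_width'],o['ft_force'])
print(shift([.473,-.280,.12]))"
```

```text
0.9333 [0.46888407 0.28470774 0.15282948] [ 1.54341135e-01  9.88017553e-01 -1.14677390e-04 -3.39172929e-04] 0.02848339237055035 [-0.13181082 -0.1188393   0.18324787]
[-0.1762, -0.5365, 0.0329]
```

{"op": "servo_tool", "data": {"moves": "-0.176 -0.536 0.005 0 0;-0.176 -0.536 0.005 0 0;-0.176 -0.536 0.005 0 0;-0.176 -0.536 0.005 0 0;-0.176 -0.536 0.005 0 0;-0.176 -0.536 0.005 0 0;-0.176 -0.536 0.005 0 0;-0.176 -0.536 0.005 0 0;-0.176 -0.536 0.005 0 0;-0.176 -0.536 0.005 0 0"}}

```text
time: 1.77
position: [0.4706, -0.132, 0.1494]
tool_rot: [0.154, 0.988, 0.0, -0.0]
ft_force: [0.6, 0.3, 0.2]
grip_width: 0.0003
grip_force: 0.0
```

```bash
python3 -c "
from h import *
print(shift([.473,-.280,.11]))"
```

```text
[-0.0475, -0.1402, 0.0393]
```

{"op": "servo_tool", "data": {"moves": "-0.035 -0.13 0.02 0 0;-0.035 -0.13 0.02 0 0;-0.035 -0.13 0.02 0 0;-0.035 -0.13 0.02 0 0;-0.035 -0.13 0.02 0 0;-0.035 -0.13 0.02 0 0;-0.035 -0.13 0.02 0 0"}}

```text
time: 2.35
position: [0.4643, -0.2625, 0.1293]
tool_rot: [0.154, 0.988, 0.001, -0.001]
ft_force: [0.1, 1.0, 0.0]
grip_width: 0.0004
grip_force: 0.0
```

```bash
python3 - <<'E'
from h import *
print(shift([.473,-.280,.075]),get_obs()['position'])
m=cams.camera_model('wrist');im=cams.camera('wrist');print(m['fx'],m['cx'],m['cy'])
R,t=np.array(m['R']),np.array(m['t'])
for X in([.473,-.28,.068],[.496,-.288,.064],[.4657,-.2775,.066]):
    c=R@X+t;th=np.arctan2(np.hypot(c[0],c[1]),c[2]);u=c[:2]/np.hypot(c[0],c[1])*th*m['fx']+[m['cx'],m['cy']];print(u.round(1));cv2.circle(im,tuple(int(q) for q in u),2,(0,0,255),-1)
cv2.imwrite('pics/w1.png',im)
E
```

```text
[-0.0137, -0.0142, 0.0543] [ 0.46433822 -0.26246268  0.12934794]
371.64829954431775 317.0670895557179 243.69612199368774
[297.9 265.7]
[297.9 294. ]
[298.1 254.9]
```

View pics/w1.png

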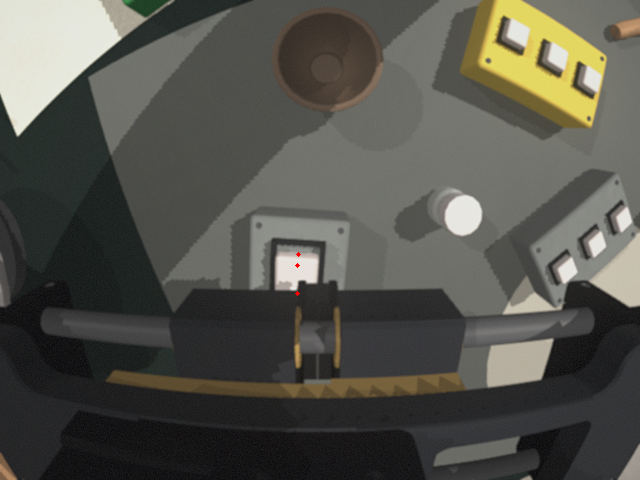

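The wrist view shows the rocker centred at column 298, with its near end at about (298,250). My red marks fall on the bar, so the position holds. I'll move over it and press.

{"op": "servo_tool", "data": {"moves": "-0.014 -0.014 0.03 0 0;-0.014 -0.014 0.05 0 0;-0.014 -0.014 0.056 0 0;-0.014 -0.014 0.06 0 0;-0.014 -0.014 0.063 0 0;-0.014 -0.014 0.065 0 0;-0.014 -0.014 0.067 0 0;-0.014 -0.014 0.068 0 0;-0.014 -0.014 0.068 0 0"}}

```text
time: 3.15
position: [0.4742, -0.2823, 0.062]
tool_rot: [0.154, 0.988, -0.0, 0.0]
ft_force: [0.4, -0.3, 0.8]
grip_width: 0.0007
grip_force: 0.0
```

{"op": "servo_tool", "data": {"moves": "0.001 0 0.001 0 0;0.001 0 0.002 0 0;0.001 0 0.003 0 0;0.001 0 0.003 0 0"}}

```text
time: 3.48
position: [0.4729, -0.2819, 0.0584]
tool_rot: [0.154, 0.988, 0.0, -0.0]
ft_force: [-0.8, -0.1, -0.2]
grip_width: 0.0008
grip_force: 0.0
```

{"op": "servo_tool", "data": {"moves": "0.001 0 0.001 0 0;0.001 0 0.002 0 0;0.001 0 0.002 0 0"}}

```text
time: 3.73
position: [0.4719, -0.2814, 0.0563]
tool_rot: [0.154, 0.988, 0.0, -0.0]
ft_force: [0.0, -0.2, 0.3]
grip_width: 0.0005
grip_force: 0.0
```

There's no force at z=0.056, so I'll look from the side.

```bash
python3 - <<'E'
from h import *
o=get_obs();print(o['position'],o['ft_force'])
s=cams.camera('side');w=cams.camera('wrist')
a=cv2.resize(s[295:385,335:455],(480,360),interpolation=cv2.INTER_CUBIC)
b=cv2.resize(w[190:310,240:347],(320,360),interpolation=cv2.INTER_CUBIC)
cv2.imwrite('pics/c2.png',np.hstack([a,b]))
E
```

```text
[ 0.47188643 -0.28144701  0.05632537] [ 0.01602913 -0.2462253   0.34232939]
```

View pics/c2.png

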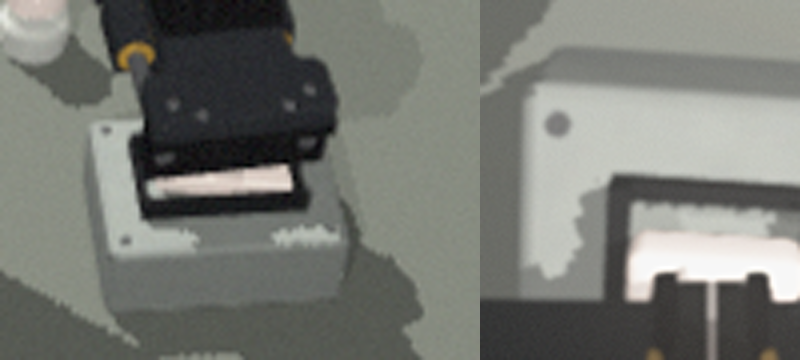

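The bar seems to have tilted part way, and the force is only read when the arm is still. I'll press on to the stop.

{"op": "servo_tool", "data": {"moves": "0.001 0 0.001 0 0;0.001 0 0.002 0 0;0.001 0 0.003 0 0"}}

```text
time: 4.08
position: [0.4711, -0.2812, 0.0535]
tool_rot: [0.154, 0.988, 0.0, -0.0]
ft_force: [0.1, 0.4, 0.0]
grip_width: 0.0007
grip_force: 0.0
```

```bash
python3 -c "
from h import *
o=get_obs();print(o['time'],o['position'],o['ft_force'],o['joint_torque'])"
```

```text
4.0833 [ 0.47106962 -0.28123224  0.05346771] [0.09391392 0.40710684 0.03102471] [-3.73731949e-03 -4.13465774e+01 -1.07554659e+01 -4.71846946e-02
  7.52885384e-02 -6.12589811e-04]
```

```bash
cat >> h.py <<'E'
def proj(n,m,X):
    X=np.atleast_2d(X)@np.array(m['R']).T+m['t']
    if n!='wrist': return X[:,:2]/X[:,2:]*[m['fx'],m['fy']]+[m['cx'],m['cy']]
    r=np.hypot(X[:,0],X[:,1]);th=np.arctan2(r,X[:,2]);return X[:,:2]/r[:,None]*th[:,None]*m['fx']+[m['cx'],m['cy']]
g=np.array([[a,b,c] for a in(-.032,.032) for b in(-.016,.016) for c in(-.006,.006)])
def bar(s,x=.496,y=-.288,w=-.33):
    cs,sn=np.cos(s),np.sin(s);L=np.c_[g[:,0]*cs-g[:,2]*sn,g[:,1],g[:,0]*sn+g[:,2]*cs+.057]
    return np.c_[x+L[:,0]*np.cos(w)-L[:,1]*np.sin(w),y+L[:,0]*np.sin(w)+L[:,1]*np.cos(w),L[:,2]]
E
python3 - <<'E'
from h import *
o=get_obs();out=[]
for n,(x0,y0) in(('side',(345,290)),('wrist',(250,200))):
    m=cams.camera_model(n);im=cams.camera(n);k=4;c=cv2.resize(im[y0:y0+100,x0:x0+100],(400,400),interpolation=cv2.INTER_CUBIC)
    d=c.copy()
    for s,col in((-.22,(0,0,255)),(.22,(0,200,0))):
        p=(proj(n,m,bar(s))-[x0,y0])*k+k/2
        cv2.polylines(d,[p[[1,3,7,5]].astype(int)],True,col,1)
    u=(proj(n,m,o['position'])[0]-[x0,y0])*k;cv2.circle(d,tuple(u.astype(int)),4,(255,0,0),2);out.append(d)
cv2.imwrite('pics/c3.png',np.hstack(out))
E
```

```text
(no output)
```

View pics/c3.png

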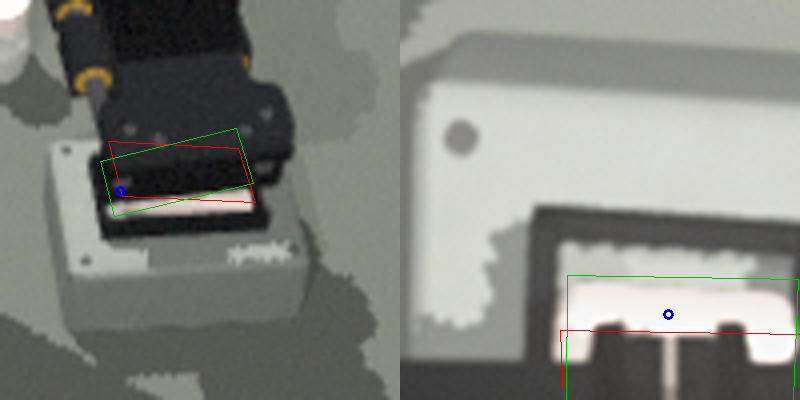

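In the wrist view the fingertips are on the near part of the bar, and its near edge matches the green "on" outline. The side view is partly hidden by the gripper. I'll press in small steps until a clear stop force shows.

{"op": "servo_tool", "data": {"moves": "0 0 0.001 0 0;0 0 0.001 0 0;0 0 0.001 0 0"}}

```text
time: 4.43
position: [0.4711, -0.2813, 0.0525]
tool_rot: [0.154, 0.988, 0.0, -0.0]
ft_force: [-0.5, 0.1, 0.5]
grip_width: 0.0006
grip_force: 0.0
```

{"op": "servo_tool", "data": {"moves": "0 0 0.001 0 0;0 0 0.001 0 0;0 0 0.001 0 0"}}

```text
time: 4.68
position: [0.4711, -0.2813, 0.0515]
tool_rot: [0.154, 0.988, 0.0, -0.0]
ft_force: [-0.6, -1.1, -0.5]
grip_width: 0.0004
grip_force: 0.0
```

Still no stop. I'll lift clear and look at the rocker unobstructed.

{"op": "servo_tool", "data": {"moves": "0 0 -0.03 0 0;0 0.04 -0.06 0 0;0 0.08 -0.06 0 0;0 0.12 -0.06 0 0;0 0.12 -0.06 0 0;0 0.12 -0.06 0 0"}}

```text
time: 5.18
position: [0.5079, -0.1645, 0.1118]
tool_rot: [0.152, 0.988, 0.0, -0.0]
ft_force: [-0.3, -0.5, -0.1]
grip_width: 0.0005
grip_force: 0.0
```

```bash
python3 - <<'E'
from h import *
out=[]
for n,(x0,y0) in(('side',(345,290)),('top',(375,180))):
    m=cams.camera_model(n);im=cams.camera(n);cv2.imwrite(f'pics/{n}2.png',im);k=4;d=cv2.resize(im[y0:y0+100,x0:x0+100],(400,400),interpolation=cv2.INTER_CUBIC)
    for s,col in((-.22,(0,0,255)),(.22,(0,200,0))):
        p=(proj(n,m,bar(s))-[x0,y0])*k+k/2
        cv2.polylines(d,[p[[1,3,7,5]].astype(int)],True,col,1)
    out.append(d)
cv2.imwrite('pics/c4.png',np.hstack(out))
E
```

```text
(no output)
```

View pics/c4.png

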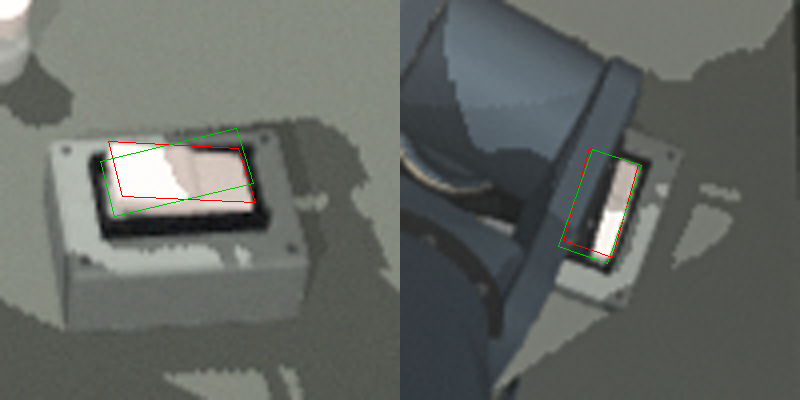

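```bash
python3 - <<'E'
from h import *
a=cv2.imread('pics/side1.png');b=cv2.imread('pics/side2.png')
A,B=[cv2.resize(i[310:355,355:425],(394,253),interpolation=cv2.INTER_CUBIC) for i in(a,b)]
w=cv2.imread('pics/w1.png')
cv2.imwrite('pics/c5.png',np.hstack([A,B]))
for i in(a,b):
    for r in range(322,346,2): print(''.join('#' if v>165 else '+' if v>120 else '.' if v>60 else ' ' for v in i[r,366:414].min(1)))
E
```

```text
..........................................+.+++.
.......+++++++++++++++++++++++++++++++++++++..++
++++++############++######+................+++++
++....###############################++   .+++++
+.   .#################################+  .+++++
+.   .+#################################.  ..+++
+.  ..+#################################+  .++++
++  ..+##################################. .++++
++.  .+##################################+  .+++
+++  .++##################################   .++
+++  .++++++++++++++++++++++++++++++++++++   ..+
+++.  .....                                   .+
+...+++++.......+..+............................
++++++++++++++++++++............................
####################++++++.......... .    ......
#+....#####################++++++++++..   ......
+.   .#################################+  ......
+.   .+#################################.  .....
#.  ..+#################################+  .....
#+  .++##################################.  ....
#+.  .###################################+  ....
##+  .+###################################   ...
##+  .+##++++++############+++++++++++++++    ..
##+.  .....                                   ..
```

View pics/c5.png

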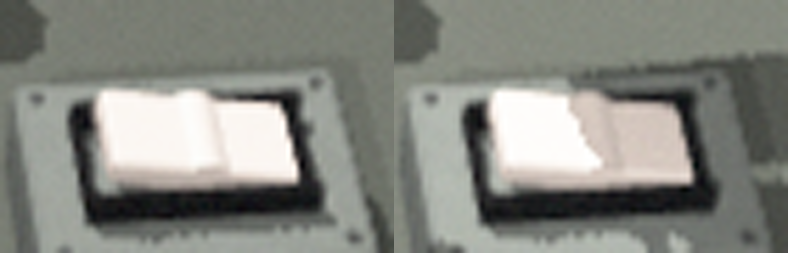

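The bar is unmoved (side1 and side2 match), so the tips never reached it despite the reported z. I'll turn the gripper a quarter so the side camera can see the fingertips, and check the tip against the reported TCP.

```bash
python3 -c "
from h import *
o=get_obs();print(o['q'],o['position'],shift([.473,-.280,.10]))"
```

```text
[-5.27023035e-01  5.15239687e-01  1.73446324e+00 -7.24972100e-04
  8.91468337e-01 -1.78857631e+00] [ 0.50782827 -0.16731315  0.11153628] [-0.0011, -0.1179, 0.0116]
```

{"op": "servo_tool", "data": {"moves": "-0.001 -0.118 0.012 7 0;-0.001 -0.118 0.012 14 0;-0.001 -0.118 0.012 21 0;-0.001 -0.118 0.012 28 0;-0.001 -0.118 0.012 35 0;-0.001 -0.118 0.012 42 0;-0.001 -0.118 0.012 49 0;-0.001 -0.118 0.012 56 0;-0.001 -0.118 0.012 63 0;-0.001 -0.118 0.012 70 0"}}

```text
time: 6.12
position: [0.4717, -0.2818, 0.0991]
tool_rot: [0.696, 0.718, -0.0, -0.0]
ft_force: [-0.2, 0.2, -0.3]
grip_width: 0.0005
grip_force: 0.0
```

{"op": "servo_tool", "data": {"moves": "0 0 0 7 0;0 0 0 14 0;0 0 0 20 0;0 0 0 20 0;0 0 0 20 0"}}

```text
time: 6.53
position: [0.472, -0.2811, 0.0992]
tool_rot: [0.808, 0.59, -0.0, -0.0]
ft_force: [-0.1, -0.4, -0.9]
grip_width: 0.0005
grip_force: 0.0
```

```bash
python3 - <<'E'
from h import *
o=get_obs();print(o['position'],o['tool_rot'],o['grip_width'],o['q'])
out=[]
for n,(x0,y0,w) in(('side',(325,260,100)),('wrist',(220,180,200))):
    m=cams.camera_model(n);im=cams.camera(n);cv2.imwrite(f'pics/{n}3.png',im);k=400/w
    d=cv2.resize(im[y0:y0+w,x0:x0+w],(400,400),interpolation=cv2.INTER_CUBIC)
    p=(proj(n,m,bar(-.2))-[x0,y0])*k+k/2
    cv2.polylines(d,[p[[1,3,7,5]].astype(int)],True,(0,0,255),1)
    for h in(0,.02,.05):
        u=(proj(n,m,o['position']+[0,0,h])[0]-[x0,y0])*k;cv2.circle(d,tuple(u.astype(int)),4,(255,0,0),2)
    out.append(d)
cv2.imwrite('pics/c6.png',np.hstack(out))
E
```

```text
[ 0.47200322 -0.28114379  0.09924485] [ 8.07561711e-01  5.89783054e-01 -1.56445366e-04 -8.90034289e-05] 0.0005189572227358345 [-7.40478768e-01  5.50413714e-01  1.70699020e+00 -3.50850934e-04
  8.84425263e-01 -4.31040429e-01]
```

View pics/c6.png

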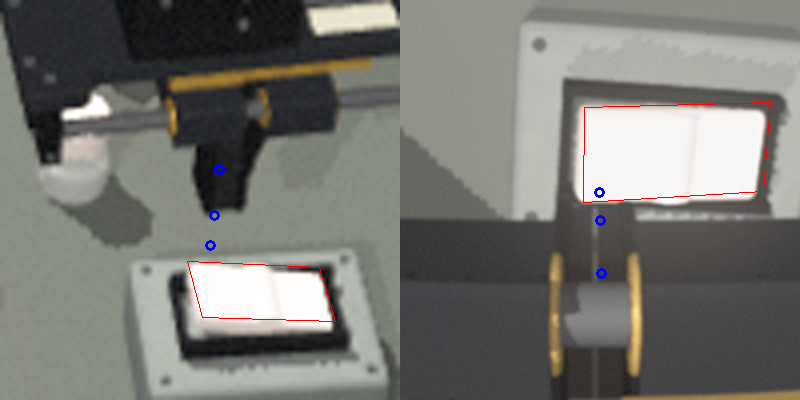

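The side view shows the real fingertips at crop (218,210), next to the TCP+20 mm mark (214,215). So the tips end about 20 mm short of the reported TCP, and the bar should be met at a reported z of about 0.047. I'll press with that offset.

{"op": "servo_tool", "data": {"moves": "0 0 0.03 0 0;0 0 0.045 0 0;0 0 0.049 0 0;0 0 0.052 0 0;0 0 0.054 0 0;0 0 0.056 0 0;0 0 0.058 0 0"}}

```text
time: 7.22
position: [0.4734, -0.2802, 0.0423]
tool_rot: [0.808, 0.59, 0.0, 0.001]
ft_force: [-0.6, 0.6, 0.4]
grip_width: 0.0004
grip_force: 0.0
```

{"op": "servo_tool", "data": {"moves": "0 0 0.001 0 0;0 0 0.002 0 0;0 0 0.002 0 0"}}

```text
time: 7.47
position: [0.4728, -0.2797, 0.0397]
tool_rot: [0.808, 0.59, 0.0, 0.0]
ft_force: [-0.6, 0.2, 0.4]
grip_width: 0.0007
grip_force: 0.0
```

{"op": "servo_tool", "data": {"moves": "0 0 0.001 0 0;0 0 0.002 0 0"}}

```text
time: 7.63
position: [0.4728, -0.2798, 0.0377]
tool_rot: [0.808, 0.59, 0.0, 0.0]
ft_force: [-0.1, -0.3, -0.8]
grip_width: 0.0002
grip_force: 0.0
```

{"op": "servo_tool", "data": {"moves": "0 0 0.001 0 0;0 0 0.002 0 0"}}

```text
time: 7.8
position: [0.4727, -0.2797, 0.0355]
tool_rot: [0.808, 0.59, -0.0, 0.0]
ft_force: [-1.0, -0.6, 2.5]
grip_width: 0.0007
grip_force: 1.1
```

```bash
python3 - <<'E'
from h import *
o=get_obs();print(o['position'],o['ft_force'])
i=cams.camera('side')
for r in range(316,348,2): print(r,''.join('#' if v>165 else '+' if v>120 else '.' if v>60 else ' ' for v in i[r,360:420].min(1)))
E
```

```text
[ 0.47271677 -0.27968749  0.03553545] [-1.00076581 -0.56243934  2.54810505]
316 .....                                       .+++++++++++++++
318 ...+.                              .........++++++++++++++++
320 .++++.                     ....+..+...++++++++++++.++++.++++
322 +++++......               ........+..+++++++++++++++++....++
324 ++++++++++.              .++++++##################.++++.+.++
326 +++#######.            .+#######++++............+++###+...++
328 +++####+...            +####################+   .#####+++...
330 #######.               +######################  +######+...+
332 #######.               +######################.  .+#####+.+.
334 #######.  ...         .+#######################  .+#####+...
336 ########  .++..+#####+#########################. .+######+..
338 ########.  .####################################  .######+..
340 ########+  .####################################. .+#####++.
342 ########+  .####++++##############++++++++++++++   .+#####+.
344 +########.  .....                                   .######+
346 +########+                                          .+++++#+
```

Contact at a reported z of 0.0355 (2.5 N). Full travel should end about 9–10 mm lower.

{"op": "servo_tool", "data": {"moves": "0 0 0.001 0 0;0 0 0.002 0 0;0 0 0.003 0 0;0 0 0.004 0 0;0 0 0.005 0 0;0 0 0.006 0 0"}}

```text
time: 8.35
position: [0.4726, -0.2795, 0.0294]
tool_rot: [0.808, 0.59, -0.0, -0.0]
ft_force: [-1.6, 0.4, 2.1]
grip_width: 0.0004
grip_force: 1.2
```

{"op": "servo_tool", "data": {"moves": "0 0 0.001 0 0;0 0 0.002 0 0"}}

```text
time: 8.52
position: [0.4723, -0.2794, 0.0275]
tool_rot: [0.808, 0.59, -0.0, -0.0]
ft_force: [-3.1, 0.7, 3.8]
grip_width: 0.0003
grip_force: 2.0
```

{"op": "servo_tool", "data": {"moves": "0 0 0.001 0 0"}}

```text
time: 8.6
position: [0.4722, -0.2794, 0.0265]
tool_rot: [0.808, 0.59, -0.0, -0.001]
ft_force: [-2.9, 2.0, 3.1]
grip_width: 0.0008
grip_force: 2.2
```

{"op": "servo_tool", "data": {"moves": "0 0 0.001 0 0"}}

```text
time: 8.68
position: [0.4721, -0.2793, 0.0254]
tool_rot: [0.808, 0.59, -0.0, -0.001]
ft_force: [-3.8, 1.2, 3.6]
grip_width: 0.0005
grip_force: 2.2
```

{"op": "servo_tool", "data": {"moves": "0 0 0.001 0 0"}}

```text
time: 8.77
position: [0.472, -0.2793, 0.0246]
tool_rot: [0.808, 0.59, -0.0, -0.001]
ft_force: [-4.6, 2.3, 13.2]
grip_width: 0.0007
grip_force: 7.4
```

```bash
python3 - <<'E'
from h import *
o=get_obs();print(o['position'],o['ft_force'])
i=cams.camera('side')
for r in range(316,348,2): print(r,''.join('#' if v>165 else '+' if v>120 else '.' if v>60 else ' ' for v in i[r,360:420].min(1)))
E
```

```text
[ 0.47203157 -0.27927297  0.02463267] [-4.62596486  2.31750468 13.17218388]
316 ..                    ......                ...............+
318 ....                  ....                 ..+++++++++++++++
320 ....                                       .++++++.+++++++++
322 ....                                ........++++++++++....++
324 ++++.                     .+++++++###########++++#+++++....+
326 +++##+++++               .####################..+#+###+....+
328 +++####+..             .######################. .+#####+....
330 #######.               ######################## .+#####+....
332 #######.              .########################. ..#####+..+
334 #######.              .######################### .+#####+...
336 ########              +#########################..+######+.+
338 ########.  .         .##########################+ .######+..
340 ########+  .++################################++.  +######++
342 #########  .++###################+++++++........   .+#####+.
344 +########.  ..++.........                           ..+####+
346 +########+                                          ...++##+
```

A hard stop at 13 N, and the far end has risen by about 2 px. One slight extra push, then I'll lift clear and check that it stays.

{"op": "servo_tool", "data": {"moves": "0 0 0.0005 0 0;0 0 0.0005 0 0;0 0 -0.02 0 0;0 0 -0.06 0 0;0 0 -0.1 0 0;-0.02 0 -0.1 0 0;0.04 0 -0.1 0 0;0.08 0 -0.1 0 0;0.12 0 -0.1 0 0;0.12 0 -0.1 0 0"}}

```text
time: 9.65
position: [0.5105, -0.1616, 0.1245]
tool_rot: [0.807, 0.59, 0.001, -0.0]
ft_force: [-0.8, -0.4, 0.2]
grip_width: 0.0004
grip_force: 0.0
```

```bash
python3 - <<'E'
from h import *
o=get_obs();print(o['time'],o['position'],o['ft_force'])
i=cams.camera('side');cv2.imwrite('pics/side4.png',i)
m=cams.camera_model('side')
for r in range(316,348,2): print(r,''.join('#' if v>150 else '+' if v>110 else '.' if v>60 else ' ' for v in i[r,360:420].min(1)))
for s in(-.2,.1,.22): print(s,proj('side',m,bar(s))[[1,5,3,7]].round(1).tolist())
print(shift([.547,-.0105,.13]))
E
```

```text
9.65 [ 0.51051215 -0.1615957   0.12449866] [-0.81753755 -0.38335176  0.17102879]
316 ...+++++++++++++++++++++++++++++++++++++++++++++++++++++++++
318 ...+++++++++++++++++++++++++++++++++++++++++++++++++++++++++
320 ++++++++++++++++++++++++++++++++++++++++++++++++++++++++++++
322 ++++++++++++++++++++++++++++++++++++++..............+.++++++
324 +++++....++++++++++++++++++++++..........++#+..........+++++
326 #++.++..+++++.+++++.+.....++###++#############  ....+...++++
328 #++++++..            ..+######################. ....++..++++
330 ####++.     .+################################# ....+....+++
332 ####++.    .###################################. ..++....+++
334 ####++..  .+#################################### ....+++..++
336 #####+..  ..+###################################. ....++..++
338 ######+.   .+###################################+ ...+.++..+
340 #######..  .+#################################++.  ...+....+
342 #######+.   .+######################+++++.......    ..+++...
344 #######+..  ..+#++.......                           ..+..+..
346 +#######..                                          ..+...+.
-0.2 [[375.0, 338.8], [408.5, 339.9], [371.5, 325.0], [404.3, 326.3]]
0.1 [[373.4, 342.2], [408.4, 336.6], [369.9, 328.5], [404.1, 323.0]]
0.22 [[373.2, 343.6], [407.9, 335.4], [369.7, 329.8], [403.7, 321.7]]
[0.1539, -0.0108, -0.0052]
```

```bash
python3 - <<'E'
from h import *
from scipy.optimize import minimize
m=cams.camera_model('side')
for f in('side1','side2','side4'):
    im=cv2.imread(f'pics/{f}.png').min(2)[318:348,366:414]
    k=np.zeros((480,640),'u1');k[318:348,366:414]=(im>(150 if f!='side1' else 165))*255
    c,l,st,_=cv2.connectedComponentsWithStats(k);k=(l==1+st[1:,4].argmax()).astype('u1')*255
    if f!='side4':k[:325]=0
    # top edge & bottom edge per column
    cols=np.arange(376,404);top=[];bot=[]
    g_=cv2.GaussianBlur(cv2.imread(f'pics/{f}.png').min(2).astype('f4'),(1,1),0)
    for x in cols:
        r=np.where(k[:,x]>0)[0];top.append(r.min());bot.append(r.max())
    print(f,'top',np.polyfit(cols,top,1).round(3),'bot',np.polyfit(cols,bot,1).round(3),top,bot)
for s in(-.22,-.16,0,.1,.16,.22):
    p=proj('side',m,bar(s));e=lambda a,b:round((p[b,1]-p[a,1])/(p[b,0]-p[a,0]),3)
    print(s,'topback',e(3,7),'topfront',e(1,5),'botfront',e(0,4))
E
```

```text
side1 top [1.06000e-01 2.85783e+02] bot [4.40000e-02 3.23659e+02] [np.int64(326), np.int64(326), np.int64(326), np.int64(326), np.int64(326), np.int64(326), np.int64(326), np.int64(326), np.int64(327), np.int64(327), np.int64(326), np.int64(326), np.int64(326), np.int64(326), np.int64(326), np.int64(326), np.int64(327), np.int64(328), np.int64(328), np.int64(328), np.int64(328), np.int64(328), np.int64(328), np.int64(328), np.int64(328), np.int64(328), np.int64(328), np.int64(329)] [np.int64(340), np.int64(340), np.int64(340), np.int64(340), np.int64(340), np.int64(340), np.int64(340), np.int64(340), np.int64(341), np.int64(341), np.int64(341), np.int64(341), np.int64(341), np.int64(341), np.int64(341), np.int64(341), np.int64(341), np.int64(341), np.int64(341), np.int64(341), np.int64(341), np.int64(341), np.int64(341), np.int64(341), np.int64(341), np.int64(341), np.int64(341), np.int64(341)]
side2 top [1.90000e-01 2.52808e+02] bot [-2.7000e-02  3.5209e+02] [np.int64(325), np.int64(325), np.int64(325), np.int64(325), np.int64(325), np.int64(325), np.int64(325), np.int64(325), np.in
[... 1230 characters left out ...]
4(343), np.int64(343), np.int64(343), np.int64(343), np.int64(343), np.int64(343), np.int64(342), np.int64(342), np.int64(342), np.int64(342), np.int64(342), np.int64(342), np.int64(342), np.int64(342), np.int64(342), np.int64(342), np.int64(342), np.int64(342), np.int64(342), np.int64(341), np.int64(341), np.int64(341), np.int64(341), np.int64(341), np.int64(340), np.int64(340), np.int64(340)]
-0.22 topback 0.053 topfront 0.047 botfront 0.045
-0.16 topback 0.011 topfront 0.006 botfront 0.005
0 topback -0.096 topfront -0.098 botfront -0.099
0.1 topback -0.16 topfront -0.161 botfront -0.162
0.16 topback -0.199 topfront -0.199 botfront -0.199
0.22 topback -0.238 topfront -0.237 botfront -0.237
```

Bar slope went from +0.19 to −0.21 against a predicted swing of −0.29, with 11 mm of travel at 25 mm and a hard stop, so the rocker is fully on. Next is the middle key.

{"op": "servo_tool", "data": {"moves": "0.154 -0.011 0 0 0;0.154 -0.011 0 0 0;0.154 -0.011 0 0 0;0.154 -0.011 0.02 0 0;0.154 -0.011 0.05 0 0;0.154 -0.011 0.05 0 0;0.154 -0.011 0.05 0 0"}}

```text
time: 10.28
position: [0.5452, -0.0152, 0.0733]
tool_rot: [0.808, 0.59, -0.001, -0.001]
ft_force: [0.4, -0.0, 0.7]
grip_width: 0.0005
grip_force: 0.0
```

```bash
python3 - <<'E'
from h import *
o=get_obs();print(o['time'],o['position'],shift([.547,-.0105,.03]))
i=cams.camera('side');m=cams.camera_model('side');x0,y0=290,190
d=cv2.resize(i[y0:y0+100,x0:x0+110],(660,600),interpolation=cv2.INTER_CUBIC)
for X,c in(([.547,-.0105,.057],(0,0,255)),(o['position']+[0,0,.032],(255,0,0))):
    u=(proj('side',m,X)[0]-[x0,y0])*6+3;cv2.circle(d,tuple(u.astype(int)),5,c,2)
cv2.imwrite('pics/c7.png',d)
E
```

```text
10.2833 [ 0.54516377 -0.01517567  0.07331888] [0.005, 0.0004, 0.0433]
```

View pics/c7.png

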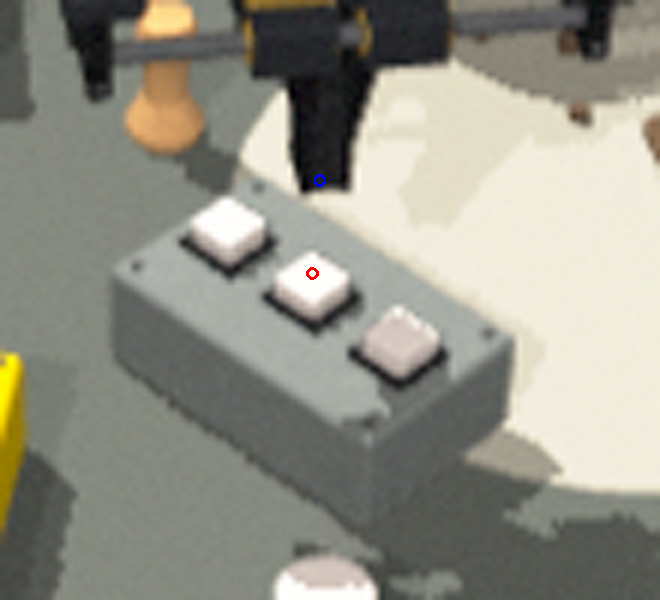

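The red mark sits on the middle key's top, and the tip is at crop (325,185), matching the blue TCP+32 mm mark. Descending.

{"op": "servo_tool", "data": {"moves": "0.004 0 0.02 0 0;0.004 -0.001 0.035 0 0;0.004 -0.001 0.041 0 0;0.004 -0.001 0.044 0 0;0.004 -0.001 0.046 0 0;0.004 -0.001 0.047 0 0"}}

```text
time: 10.83
position: [0.547, -0.0121, 0.0284]
tool_rot: [0.808, 0.589, 0.001, 0.001]
ft_force: [0.1, -0.8, -1.2]
grip_width: 0.0005
grip_force: 0.0
```

{"op": "servo_tool", "data": {"moves": "0 0 0.001 0 0;0 0 0.002 0 0"}}

```text
time: 11.0
position: [0.5467, -0.0116, 0.0263]
tool_rot: [0.808, 0.589, 0.001, 0.001]
ft_force: [-0.6, 1.1, 0.3]
grip_width: 0.0004
grip_force: 0.0
```

{"op": "servo_tool", "data": {"moves": "0 0 0.001 0 0;0 0 0.002 0 0"}}

```text
time: 11.17
position: [0.5463, -0.0113, 0.0238]
tool_rot: [0.808, 0.59, 0.0, 0.0]
ft_force: [-0.5, 1.1, -0.2]
grip_width: 0.0008
grip_force: 0.0
```

{"op": "servo_tool", "data": {"moves": "0 0 0.001 0 0;0 0 0.002 0 0"}}

```text
time: 11.33
position: [0.5462, -0.0112, 0.0218]
tool_rot: [0.808, 0.59, 0.0, 0.0]
ft_force: [-0.6, 0.8, 2.9]
grip_width: 0.0005
grip_force: 1.5
```

{"op": "servo_tool", "data": {"moves": "0 0 0.001 0 0;0 0 0.002 0 0"}}

```text
time: 11.5
position: [0.5462, -0.0112, 0.0197]
tool_rot: [0.808, 0.59, 0.0, 0.0]
ft_force: [-0.5, 0.6, 3.2]
grip_width: 0.0003
grip_force: 1.5
```

Key contact at about 0.022–0.024, so it should bottom out at about 0.016–0.018.

{"op": "servo_tool", "data": {"moves": "0 0 0.001 0 0;0 0 0.002 0 0"}}

```text
time: 11.67
position: [0.5462, -0.0112, 0.0176]
tool_rot: [0.808, 0.59, 0.0, 0.0]
ft_force: [-0.9, -1.1, 2.8]
grip_width: 0.0008
grip_force: 1.5
```

{"op": "servo_tool", "data": {"moves": "0 0 0.001 0 0;0 0 0.001 0 0"}}

```text
time: 11.83
position: [0.5462, -0.0112, 0.0172]
tool_rot: [0.808, 0.59, 0.0, 0.0]
ft_force: [-1.1, 0.9, 8.7]
grip_width: 0.0003
grip_force: 4.2
```

At the stop (8.7 N). A slight extra push, then I lift.

{"op": "servo_tool", "data": {"moves": "0 0 0.0005 0 0;0 0 0.0005 0 0;0 0 -0.02 0 0;0 0 -0.06 0 0;0 0 -0.08 0 0;0 0 -0.08 0 0"}}

```text
time: 12.33
position: [0.5494, -0.0119, 0.1005]
tool_rot: [0.808, 0.59, 0.003, 0.003]
ft_force: [1.3, -0.3, 0.5]
grip_width: 0.0005
grip_force: 0.0
```

```bash
python3 - <<'E'
from h import *
o=get_obs();print(o['time'],o['position'],shift([.4902,.2614,.10]))
i=cams.camera('side')
for r in range(218,254,2): print(r,''.join('#' if v>165 else '+' if v>120 else '.' if v>60 else ' ' for v in i[r,312:370].min(1)))
E
```

```text
12.3333 [ 0.54943858 -0.01191191  0.10051384] [0.2423, -0.1397, -0.0006]
218 ++++++++.........+++######################################
220 +++++++++........++++++###################################
222 +++++++++++++..++##++++###################################
224 +++++++++++++######++####++###############################
226 ++++++++++############++#++####+##########################
228 +++++++++++###########++##+++###+++#######################
230 +++++#++  .+#######++. .+###+###+#########################
232 ++######++. ..+##+..  ..++##++#+##+##+####################
234 .++########++.  . ...++#+#++###++##+#####++++#############
236 ++#########+##++.++++##++#########++#######+++############
238 .+++###++##########+++..############..++++++++#+##########
240 ....++++######+##++#++. .+########+. ..++++#+####+#+######
242 .......+++##+###+###+##++. .+##+. .++++#+######+##+++#++##
244 ..........++++#++#+#+####+++.  .++++++############+++##+#+
246 ............++++#####+#+#####+++##++###############++##+++
248 ...............++++###++####+++#+##+. +##########++ .+#+##
250 ..................++++#+++#+#++###+++.  .++###++..  .##+++
252 .....................++++#+##++#+####+++.  .+.   ...++.+..
```

The middle key is visibly lower than its neighbours. On to the start button.

{"op": "servo_tool", "data": {"moves": "0.242 -0.14 0 0 0;0.242 -0.14 0 0 0;0.242 -0.14 0 0 0;0.242 -0.14 0 0 0;0.242 -0.14 0 0 0;0.242 -0.14 0 0 0;0.242 -0.14 0 0 0;0.242 -0.14 0.02 0 0;0.242 -0.14 0.05 0 0;0.242 -0.14 0.05 0 0"}}

```text
time: 13.22
position: [0.4811, 0.2612, 0.0409]
tool_rot: [0.807, 0.59, -0.006, -0.002]
ft_force: [-0.8, -0.5, -0.8]
grip_width: 0.0002
grip_force: 0.0
```

```bash
python3 - <<'E'
from h import *
o=get_obs();print(o['time'],o['position'],shift([.4902,.2614,.035]))
E
```

```text
13.2167 [0.48110621 0.26116793 0.04086211] [0.003, 0.0087, 0.0058]
```

{"op": "servo_tool", "data": {"moves": "0 0 -0.005 0 0;0 0 -0.005 0 0;0 0 -0.005 0 0"}}

```text
time: 13.47
position: [0.4877, 0.2617, 0.0528]
tool_rot: [0.808, 0.589, 0.001, 0.0]
ft_force: [0.3, 0.4, -0.4]
grip_width: 0.0004
grip_force: 0.0
```

```bash
python3 - <<'E'
from h import *
o=get_obs();print(o['time'],o['position'],o['tool_rot'],shift([.4902,.2614,.035]))
E
```

```text
13.4667 [0.48773307 0.26173843 0.05278522] [8.08013446e-01 5.89162783e-01 1.14697984e-03 4.12015242e-04] [0.0004, 0.0024, 0.0178]
```

Settled within 2.5 mm of the button's centre. Pressing down.

{"op": "servo_tool", "data": {"moves": "0 0.001 0.01 0 0;0 0.001 0.017 0 0;0 0.001 0.02 0 0;0 0.001 0.022 0 0;0 0.001 0.024 0 0;0 0.001 0.024 0 0"}}

```text
time: 13.97
position: [0.4871, 0.2612, 0.0274]
tool_rot: [0.808, 0.59, -0.001, 0.0]
ft_force: [-1.2, -1.5, 2.9]
grip_width: 0.0003
grip_force: 1.5
```

{"op": "servo_tool", "data": {"moves": "0 0 0.001 0 0;0 0 0.002 0 0;0 0 0.003 0 0"}}

```text
time: 14.22
position: [0.4872, 0.2614, 0.0247]
tool_rot: [0.808, 0.59, -0.0, 0.0]
ft_force: [-1.3, -3.2, 3.9]
grip_width: 0.0004
grip_force: 2.0
```

{"op": "servo_tool", "data": {"moves": "0 0 0.001 0 0;0 0 0.002 0 0;0 0 0.002 0 0"}}

```text
time: 14.47
position: [0.4873, 0.2614, 0.0242]
tool_rot: [0.808, 0.59, -0.0, 0.0]
ft_force: [-3.3, -3.6, 15.1]
grip_width: 0.0003
grip_force: 7.3
```

{"op": "servo_tool", "data": {"moves": "0 0 0.001 0 0;0 0 0.001 0 0"}}

```text
time: 14.63
position: [0.4873, 0.2614, 0.0241]
tool_rot: [0.808, 0.59, 0.0, 0.0]
ft_force: [-4.9, -3.9, 20.6]
grip_width: 0.0002
grip_force: 10.4
```

Fully down (20 N against the stop). I'll hold for over a second, then release.

{"op": "servo_tool", "data": {"moves": "0 0 0 0 0;0 0 0 0 0;0 0 0 0 0;0 0 0 0 0;0 0 0 0 0;0 0 0 0 0;0 0 0 0 0;0 0 0 0 0;0 0 0 0 0;0 0 0 0 0"}}

```text
time: 15.47
position: [0.4873, 0.2614, 0.0241]
tool_rot: [0.808, 0.59, 0.0, 0.0]
ft_force: [-4.9, -5.2, 20.9]
grip_width: -0.0001
grip_force: 10.4
```

{"op": "servo_tool", "data": {"moves": "0 0 0 0 0;0 0 0 0 0;0 0 0 0 0;0 0 0 0 0;0 0 0 0 0;0 0 0 0 0;0 0 -0.01 0 0;0 0 -0.04 0 0;0 0 -0.08 0 0;0 0 -0.1 0 0"}}

```text
time: 16.3
position: [0.4895, 0.2628, 0.1247]
tool_rot: [0.808, 0.589, 0.003, 0.001]
ft_force: [0.7, 1.1, 0.7]
grip_width: 0.0003
grip_force: 0.0
```

{"op": "servo_tool", "data": {"moves": "0.05 0 -0.02 0 0;0.1 0 -0.02 0 0;0.15 0 -0.02 0 0;0.15 0 -0.02 0 0;0.15 0 -0.02 0 0"}}

```text
time: 16.72
position: [0.5355, 0.4111, 0.142]
tool_rot: [0.807, 0.591, 0.004, -0.001]
ft_force: [0.8, -0.1, 0.4]
grip_width: 0.0006
grip_force: 0.0
```

```bash
python3 - <<'E'
from h import *
o=get_obs();print(o['time'],o['position'],o['ft_force'])
t=cams.camera('top');s=cams.camera('side');m=cams.camera_model('top')
for n,b,z in[('start',(180,210,230,262),.064),('keys',(285,200,342,235),.057),('rock',(402,205,447,256),.064)]:
    for c,a,r in blobs(t,b): print(n,c.round(1),a)
s1=cv2.imread('pics/side1.png')
A,B=s1[155:365,240:440],s[155:365,240:440]
cv2.imwrite('pics/fin.png',cv2.resize(np.hstack([A,B]),(800,420),interpolation=cv2.INTER_CUBIC))
E
```

```text
16.7167 [0.53545936 0.41107867 0.14197182] [ 0.79748134 -0.08235725  0.41627082]
keys [329.3 205. ] 38
keys [296.5 217.1] 57
rock [424.7 230.8] 321
```

View pics/fin.png

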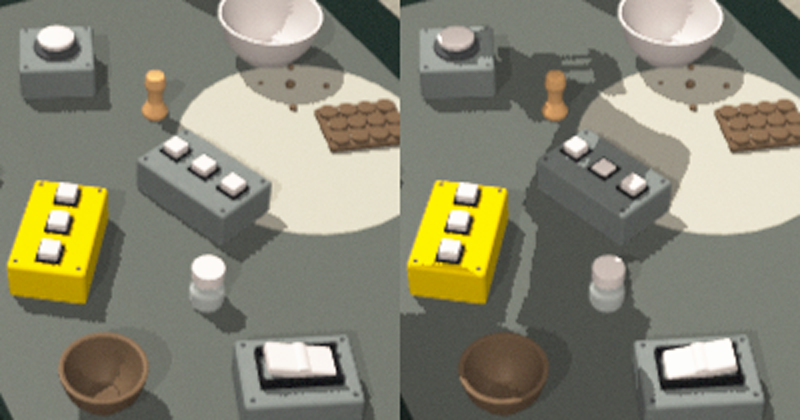

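The before/after view shows the rocker tipped over (698,360), the middle key down (604,168) with the outer keys still up, the start button back up (456,40), and nothing shifted. Handing in.

```bash
python3 -c "
from rig import job
print(job.hand_in())"
```

```text
the job is handed in; nothing more can be done
None
```

I handed the job in at about 17 s: rocker tipped fully on, middle key pushed fully in, then the start button held down about 2 s and released. The final picture shows both outer keys up and nothing shifted; the fingertips ended about 33 mm short of the reported TCP, so my first rocker press missed without touching anything, and I redid it by feel.

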